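# Mark a nameplate in the bench marking press

## Robot

A 6-joint arm with a two-finger parallel gripper is mounted at the origin on the work surface. World frame = base frame: x ahead of the robot, y to its left, z up, the work surface at z = 0. Lengths are in mm, angles in rad, forces in N, time in s.
With the tool pointing down it reaches from about 400 to 825 mm from the base axis. Payload 7 kg.
Tool frame: the origin (TCP) lies on the centre line of the jaws, within the pads' length; the fingertips stand 25 mm ahead of it and the grasp point (between the pads) lies 6 mm ahead of it (ctrl.tcp_to_tips is the distance from the TCP to the fingertips, in mm); x points along the fingers, y is the direction in which the jaws open and shut, and the axes are right-handed (so a half turn about x gives the same grasp; the last joint's range is limited). The gripper opens to 85 mm and grips with 20 to 120 N. Pads are 22 mm wide; open, the fingers measure 114 mm over their backs; the gripper's body (76 mm by 85 mm) begins 54 mm behind the grasp point. The pads swing forward as they close: fully open they stand 13 mm farther back than shut.
Start: joints at [1.63, 0.359, 0.012, 0, -1.224, -0.288], TCP at [153.107, 657.384, 256.302] pointing down, gripper open.
Joint ranges: [-3.07, 3.07], [-1.43, 2.12], [-1.02, 1.25], [-3.03, 1.67], [-3.05, -0], [-3.03, 3.03]. Speed limits (rad/s): [2.39, 2.39, 3.01, 3.14, 3.14, 3.14].

## Interface

Orientations are given as a rotation vector (axis times angle).
In Python, from workcell import ctrl gives the robot as it stands. The module is installed in compiled form; this text tells all that it offers.
- The arm moves only by the tool step_arm, never from a script. Its argument "increments" is text: rows parted by semicolons, each of 5 numbers parted by spaces: the closure in counts, from 0 (fully open) to 255 (shut), then the shift along the tool's x, y, z in mm, then the turn about the tool's x in rad. In form: grip x y z spin; .... A call has 1 to 20 rows; each row is the pose to reach, as a shift and turn from the pose measured when the call began, along the tool's axes at that moment; what a row does not reach only later rows make up. A row lasts 1/12 s, in which the tool goes at most 41.7 mm and 7.16 degrees, less where a joint would pass 70% of its speed; a pose out of reach is approached as far as the arm can. A call with a gripper value outside its range is refused whole. The fingers move at their own pace and stop on an object; the grip force is fixed at half the most. Time passes only in rows, so rows that repeat a pose let the fingers close. It gives the time, the measured TCP pose, the force and the opening at its end, in the units of the state.
- ctrl.observe(): the state, without advancing time (a new reading comes with each control period).
- ctrl.snapshot(name): name is "scene" or "top"; returns a dict with "image" (420x560x3 uint8, blue, green, red), "intrinsics" (3x3 intrinsics, pixels), "k1" (the pictures are not rectified: a ray, as slopes to the right and down, at radius r is drawn at 1 + k1 r^2 times it, then the intrinsics apply), "world_to_cam" (4x4, takes a point from world to camera coordinates). Camera axes: x right, y up, looking along -z (the intrinsics and any distortion apply to the point x, -y, -z); pixel columns grow to the right and rows downward; lengths in mm; the calibration is good to about 2 mm. A picture is of the moment at which its call begins. There is no depth.
- ctrl.finish_job(): hands the job in, once; it reports no verdict.
The state is a dict: "time": time; "qpos": joint angles; "qd": joint speeds; "joint_torque": joint torques, N m; "tcp_pos": TCP position; "tcp_rot": TCP orientation; "ft_force": force on the tool from outside, world axes, zero at the start; "moment": the same for the moment, N m; "finger_gap": finger opening in mm.
Only numpy, scipy, OpenCV 4.12 (cv2) and the standard library are available. Lean on these libraries where they do the work, as an engineer would, in place of code of your own. Each camera call takes 0.05 s, during which the arm holds its last target.

## Task

Lay the long blank metal plate on the marking press's narrow tongue and slide it in between the guides until it sits fully home against the end stop, pushing gently. Only then press the black plunger knob down until it comes up firmly against its stop, keep it there for about half a second without leaning on it, and let it spring all the way back up, leaving the plate home in the press. Do not disturb the other things on the bench.

Things in the scene. Friction and masses are not known exactly. Their poses are not given: they have to be found in the camera images.
- plate: The long blank nameplate: plain aluminium bar, 110 x 40 x 8 mm, 95 g nominal, both ends alike, starting flat on the bench. Origin: centre of its underside; x along its 110 mm length, y along its 40 mm width, z up. (A shorter square offcut of the same metal is not it.)
- press: The grey marking press, bolted down. Origin: on the plunger's vertical axis at bench height; z up; its -x side is the open front, the plate goes in towards +x. Base plate 104 mm wide, 12 mm high, x = -95 to +80 mm. Head 50 mm wide overhangs the bed from x = -20 mm to +79, z = 59 to 115 mm; a nose 20 mm across on the axis reaches down to z = 45 mm. Column behind the end stop.
- tongue_end (a point): Middle of the near end of the press's steel tongue, on its top, 30 mm above the bench, 95 mm in front of the plunger axis. Axes as the press. The tongue is a level bar 30 mm wide leading straight in to the bed at the same height, so a plate laid on it overhangs 5 mm on each side; below the overhang is free down to the base plate.
- lead_in (a point): Middle of the mouth of the guides, on the tongue's top, 52 mm in front of the plunger axis. Axes as the press. The flared ends of the two guide rails are about 51 mm apart here and narrow to 43 mm (y = +-21.5 mm) 17 mm further in; from there straight rails 10 mm high run to the end stop. The bed between them is 30 mm above the bench.
- plate_home (a point): Where the origin of the plate is when home: on the bed, 30 mm above the bench, 35 mm in front of the plunger axis, the plate's length along this x. The end stop's face (14 mm high) is 55 mm further in (+x); the plate's near end then sticks out 55 mm towards -x of this point, 70 mm in front of the head.
- plunger: Black mushroom knob on a vertical rod out of the press's head. Origin: centre of the knob's flat round top (40 mm across), 163 mm above the bench at rest. It moves straight down. Its spring needs 5 N to start and 0.3 N more per mm (at most 11 N). The knob's underside, 21 mm below its top, ends the stroke on the brass stop nut.
- head_top (a point): Where the plunger's axis leaves the flat top of the head, 115 mm above the bench. Here the brass stop nut, 29 mm across, rubber-faced, surrounds the rod. It is screwed to a different height each time (top 7 to 21 mm above this point), so the stroke is 6 to 20 mm and must be felt: force then rises over 10 N per mm. 3 to 12 N on the nut, beyond the spring, is right; over 22 N on the nut strips it.
- weight_big: Bystander: knobbed brass weight, 30 mm across, 42 mm high, origin under its centre.
- weight_small: Bystander: small knobbed brass weight, 22 mm across, 30 mm high, origin under its centre.
- circle: Bystander: flat brass ring, 90 mm across, 68 mm hole, 10 mm high, origin under its centre.
- level: Bystander: spirit level, brass tube on a dark foot, 120 mm along its x, 24 mm wide, 27 mm high, origin under its centre.
- offcut: Bystander: square aluminium offcut 45 x 40 x 8 mm, origin under its centre.
- jar: Bystander: amber jar with black cap, 56 mm across, 75 mm high, origin under its centre.
- screwdriver: Bystander: screwdriver 160 mm long lying along its x.
- brush: Bystander: brush 170 mm long lying along its x.
Mind the look-alikes: they are no part of the job. Of the things shaped like the plate, the aluminium one is meant.

How it is judged (in metres and radians):
On the way, in this order (a step that is already met when the one before it is completed fails the run):
1. the plate lies fully home against the press's end stop (x of plate in the frame of press between -0.037 and -0.032 m and y of plate in the frame of press between -0.004 and 0.004 m and z of plate in the frame of press between 0.027 and 0.0325 m and angle between the x axis of plate and the x axis of press, either way round below 0.08 rad), for 0.2 s.
2. with the plate home, the plunger is held down firmly on its stop nut (all of step 1 and contact force between plunger and press above 2 N and z of plunger in the frame of press below 0.158 m), for 0.25 s.
At the end, for the whole second after the job is handed in: The plate lies at rest flat on the bed between the guides, its end within 2 mm of the end stop; the plunger has been held on its stop (over 2 N on the nut for 0.25 s) with the plate home and is back up within 2 mm of its rest height (all of step 1 and linear speed of plate below 0.01 m/s and z of plunger in the frame of press above 0.161 m); the robot touches nothing.
It fails at once if the plunger is forced onto its stop nut with more than 22 N (contact force between plunger and press above 22 N).
It fails at once if the plunger is pressed (over 4 mm) before the plate is home (z of plunger in the frame of press below 0.159 m and not (x of plate in the frame of press between -0.037 and -0.032 m and y of plate in the frame of press between -0.004 and 0.004 m and z of plate in the frame of press between 0.027 and 0.0325 m and angle between the x axis of plate and the x axis of press, either way round below 0.08 rad)).
It fails at once if the plate is rammed into the press with more than 30 N (contact force between plate and press above 30 N).
It fails at once if another thing on the bench is shoved more than 30 mm (distance of any of weight_big, weight_small, circle, level, offcut, jar, screwdriver, brush from where it was at the start of the episode above 0.03 m).
It also fails if it takes over 66 s, if anything falls off the work surface, if the arm or the gripper's body presses on something with over 40 N, if the wrist force passes 120 N, or if a joint passes its speed limit or range.

## Working session

There is one attempt and no reset: what is moved stays moved. The work goes in short steps, Python scripts to look and compute and a tool call to move; the robot and the scene stay as the last step left them, time stands still between calls to the robot, and variables do not carry over. Pictures are saved under pics/ and viewed, and the job is handed in when it is done.

Besides the shell and the picture viewer there is one more tool, called after ">>>" as name(argument=value, ...) on one line, values as JSON. step_arm: Moves the arm, as the interface text tells. Its arguments: {"type":"object","properties":{"increments":{"type":"string"}},"required":["increments"]}

```bash
mkdir -p pics
cat > h.py <<'E'
import numpy as np, cv2
from workcell import ctrl
def snap(n,f=None):
    s=ctrl.snapshot(n)
    if f: cv2.imwrite('pics/'+f,s['image'])
    return s
def ray(s,u,v):
    K=np.array(s['intrinsics'],float);k1=s['k1']
    d=np.array([(u-K[0,2])/K[0,0],(v-K[1,2])/K[1,1]])
    p=d.copy()
    for _ in range(30): p=d/(1+k1*(p@p))
    T=np.array(s['world_to_cam'],float);R=T[:3,:3];t=T[:3,3]
    return -R.T@t, R.T@np.array([p[0],-p[1],-1.])
def on(s,u,v,z):
    o,d=ray(s,u,v); return o+d*(z-o[2])/d[2]
def proj(s,P):
    T=np.array(s['world_to_cam'],float);K=np.array(s['intrinsics'],float)
    c=T[:3,:3]@np.array(P,float)+T[:3,3]
    p=np.array([c[0]/-c[2],-c[1]/-c[2]]);p=p*(1+s['k1']*(p@p))
    return np.array([K[0,0]*p[0]+K[0,2],K[1,1]*p[1]+K[1,2]])
E
python3 - <<'E'
from h import *
for n in('scene','top'):
    s=snap(n,n+'0.png'); print(n,s['intrinsics'],s['k1'],ray(s,280,210))
o=ctrl.observe(); print(o, ctrl.tcp_to_tips)
E
```

```text
scene [[465.34333901   0.         282.90770211]
 [  0.         465.34333901 213.66829452]
 [  0.           0.           1.        ]] -0.0033123035725413923 (array([1083.11396023,  248.61543239,  968.85723531]), array([-0.52740275, -0.29336976, -0.79742191]))
top [[504.83156912   0.         280.03923091]
 [  0.         504.83156912 205.10073541]
 [  0.           0.           1.        ]] -0.19310128853156483 (array([ 348.64773077,  -36.0319801 , 1363.11674537]), array([ 0.13996724,  0.00761183, -0.99017444]))
{'time': 0.1, 'qpos': array([ 1.63007463e+00,  3.59337193e-01,  1.11812921e-02, -2.81028987e-04,
       -1.22408541e+00, -2.88106479e-01]), 'qd': array([ 1.16162568e-03, -3.20027009e-03,  1.69364263e-03,  1.63685807e-03,
        3.73798870e-05, -4.20663905e-04]), 'joint_torque': array([-1.59880503e-03, -5.84766519e+01,  2.94111049e+01,  6.95460230e+00,
       -3.16003665e-03,  8.43848682e-06]), 'tcp_pos': array([153.05133441, 657.04024298, 255.46152005]), 'tcp_rot': array([-2.10081114,  0.24307297,  2.10083343]), 'ft_force': array([ 0.19472422, -0.23591706, -0.28572468]), 'moment': array([-0.02045997, -0.01812132,  0.01643663]), 'finger_gap': 85.68094220962546} 25.0
```

View pics/scene0.png

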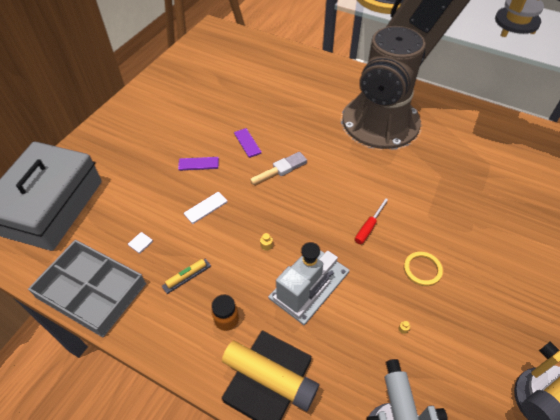

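View pics/top0.png

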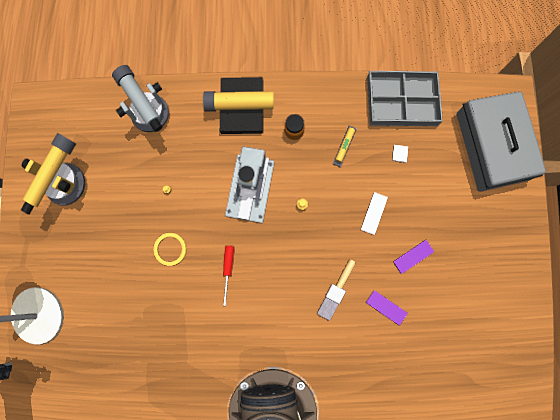

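The top view shows these candidates for the plate:
- White/aluminium bar at (374,213), which is at (206,207) in the scene view.
- Two purple plates at (413,256) and (386,308).
- Square offcut at (400,153).

I choose the aluminium bar. The press is at about (249,185), with its mouth facing the bottom of the image, towards the robot.

Run:
```python
from h import *
s=snap('top');im=s['image']
hsv=cv2.cvtColor(im,cv2.COLOR_BGR2HSV)
m=((hsv[...,1]<40)&(hsv[...,2]>190)).astype(np.uint8)
cs,_=cv2.findContours(m,0,1)
for c in cs:
    if cv2.contourArea(c)>60:
        r=cv2.minAreaRect(c);b=cv2.boxPoints(r)
        w=np.array([on(s,u,v,8)[:2] for u,v in b])
        print(r,w.mean(0).round(1),w.round(0).tolist(),[round(float(np.linalg.norm(w[i]-w[i-1])),1) for i in range(4)])
crop=cv2.resize(im[135:250,210:420],None,fx=3.8,fy=3.8,interpolation=2)
cv2.imwrite('pics/c_top.png',crop)
t=snap('scene');cv2.imwrite('pics/c_sc.png',cv2.resize(t['image'][225:335,250:370],None,fx=5,fy=5,interpolation=2))
t=snap('scene');cv2.imwrite('pics/c_pl.png',cv2.resize(t['image'][180:260,120:280],None,fx=5,fy=5,interpolation=2))
cv2.imwrite('pics/c_press.png',cv2.resize(im[140:230,215:315],None,fx=6,fy=6,interpolation=2))
```

```text
((42.78035354614258, 318.0552062988281), (36.0135383605957, 54.89970779418945), 19.5731258392334) [241.4 642.8] [[182.0, 725.0], [331.0, 667.0], [300.0, 562.0], [154.0, 617.0]] [111.6, 159.8, 110.0, 156.2]
((333.5350036621094, 297.0190734863281), (15.163652420043945, 22.346433639526367), 28.610458374023438) [ 304.5 -165.7] [[289.0, -133.0], [340.0, -163.0], [320.0, -198.0], [269.0, -169.0]] [40.4, 59.4, 40.5, 59.4]
((373.84967041015625, 213.0723876953125), (14.676996231079102, 40.06678771972656), 19.29004669189453) [ 529.  -281.2] [[484.0, -242.0], [588.0, -282.0], [574.0, -320.0], [470.0, -280.0]] [39.9, 111.0, 40.4, 111.0]
((249.6990966796875, 187.05465698242188), (37.624332427978516, 64.0057144165039), 10.954063415527344) [605.5  56.6] [[528.0, 124.0], [704.0, 91.0], [682.0, -11.0], [508.0, 23.0]] [102.4, 178.2, 104.5, 177.3]
((249.6154327392578, 165.42308044433594), (21.376659393310547, 35.104793548583984), 11.309932708740234) [665.5  56.8] [[623.0, 95.0], [720.0, 76.0], [708.0, 18.0], [611.0, 38.0]] [58.9, 99.0, 59.6, 98.7]
((400.02996826171875, 152.78997802734375), (14.424979209899902, 15.414929389953613), 8.13010311126709) [ 697.3 -362.2] [[678.0, -338.0], [722.0, -346.0], [716.0, -387.0], [672.0, -378.0]] [40.7, 44.7, 40.9, 44.8]
((137.19113159179688, 97.512939453125), (49.84660339355469, 8.589271545410156), 57.61932373046875) [874.1 384.5] [[934.0, 439.0], [947.0, 418.0], [814.0, 330.0], [801.0, 351.0]] [159.6, 25.2, 159.6, 24.5]
```

View pics/c_press.png

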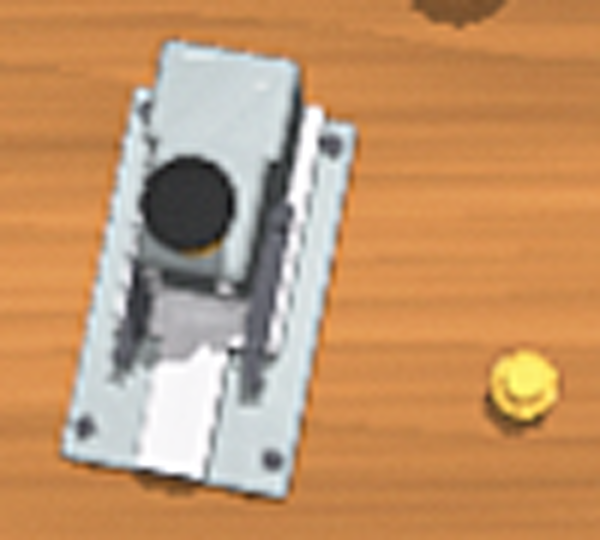

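View pics/c_sc.png

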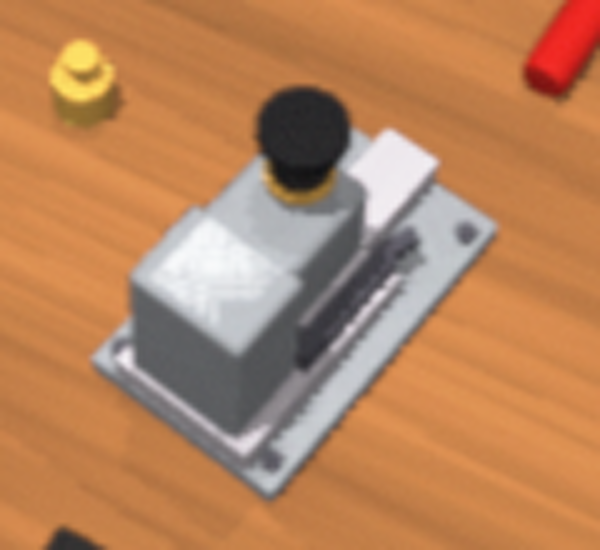

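View pics/c_pl.png

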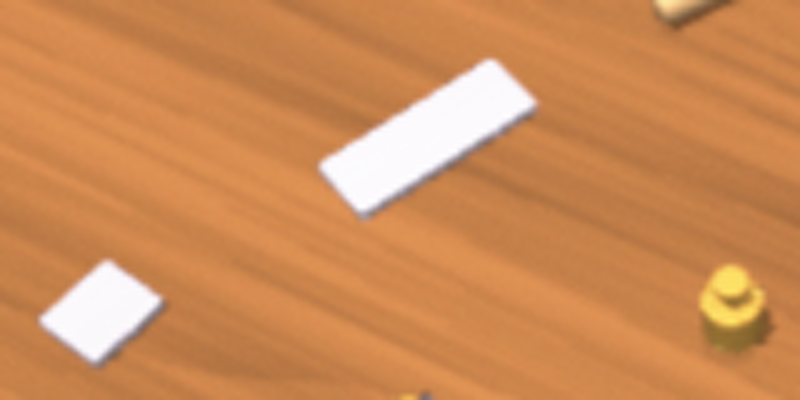

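The crops show the chosen bar is bare aluminium and about 111 x 40 mm. The offcut beside it is square. In the press crop the tongue comes out at the bottom and the black knob is at (188,205). Next I measure the plate and press in both views.

Run:
```python
from h import *
S={n:snap(n) for n in('top','scene')}
# knob: dark mask near press
reg={'top':(170,195,232,262),'scene':(240,268,298,324)}
for n,s in S.items():
    a,b,c,d=reg[n]; im=s['image'][a:b,c:d]
    m=(im.max(2)<45).astype(np.uint8)
    cs,_=cv2.findContours(m,0,1); k=max(cs,key=cv2.contourArea)
    print(n,cv2.contourArea(k),'minc',cv2.minEnclosingCircle(k),cv2.boundingRect(k), cv2.fitEllipse(k))
    (u,v),(A,B),ang=cv2.fitEllipse(k); print('  knob z163',on(s,u+c,v+a,163).round(1))
# plate
for n,s in S.items():
    hsv=cv2.cvtColor(s['image'],cv2.COLOR_BGR2HSV)
    m=((hsv[...,1]<40)&(hsv[...,2]>190)).astype(np.uint8)
    cs,_=cv2.findContours(m,0,1)
    pt=(374,213) if n=='top' else (206,207)
    for c in cs:
        if cv2.contourArea(c)>60 and cv2.pointPolygonTest(c,pt,False)>0:
            w=np.array([on(s,u,v,8)[:2] for u,v in c[:,0].astype(float)],np.float32)
            print(n,'plate',cv2.minAreaRect(w))
# base outline: grey mask, contour -> world z=12
s=S['top'];hsv=cv2.cvtColor(s['image'],cv2.COLOR_BGR2HSV)
m=(hsv[...,1]<70).astype(np.uint8);m[:, :215]=0;m[:,285:]=0;m[:140]=0;m[230:]=0
cs,_=cv2.findContours(m,0,1);k=max(cs,key=cv2.contourArea)[:,0].astype(float)
w=np.array([on(s,u,v,12)[:2] for u,v in k],np.float32)
print('base',cv2.minAreaRect(w),cv2.boxPoints(cv2.minAreaRect(w)))
cv2.imwrite('pics/tops.png',cv2.resize(s['image'][180:232,220:275],None,fx=10,fy=10,interpolation=0))
```

```text
Traceback (most recent call last):
cv2.error: OpenCV(4.12.0) /io/opencv/modules/imgproc/src/shapedescr.cpp:361: error: (-201:Incorrect size of input array) There should be at least 5 points to fit the ellipse in function 'fitEllipseNoDirect'
```

```bash
cat > m.py <<'E'
from h import *
S={n:snap(n) for n in('top','scene')}
reg={'top':(163,186,234,260),'scene':(240,270,298,326)}
for n,s in S.items():
    a,b,c,d=reg[n]; im=s['image'][a:b,c:d]
    g=im.max(2); m=(g<75).astype(np.uint8)
    if n=='scene': m[22:]=0
    cs,_=cv2.findContours(m,0,1); k=max(cs,key=cv2.contourArea)
    (u,v),(A,B),ang=cv2.fitEllipse(k); print(n,u+c,v+a,A,B,'  knob z163',on(s,u+c,v+a,163).round(1))
    print(cv2.boundingRect(k))
for n,s in S.items():
    hsv=cv2.cvtColor(s['image'],cv2.COLOR_BGR2HSV)
    m=((hsv[...,1]<40)&(hsv[...,2]>190)).astype(np.uint8)
    cs,_=cv2.findContours(m,0,1)
    pt=(374,213) if n=='top' else (206,207)
    for c in cs:
        if cv2.contourArea(c)>60 and cv2.pointPolygonTest(c,pt,False)>0:
            w=np.array([on(s,u,v,8)[:2] for u,v in c[:,0].astype(float)],np.float32)
            print(n,'plate',cv2.minAreaRect(w))
s=S['top'];hsv=cv2.cvtColor(s['image'],cv2.COLOR_BGR2HSV)
m=(hsv[...,1]<70).astype(np.uint8);m[:, :215]=0;m[:,285:]=0;m[:140]=0;m[230:]=0
cs,_=cv2.findContours(m,0,1);k=max(cs,key=cv2.contourArea)[:,0].astype(float)
# edges of base: fit lines left and right, front
w=np.array([on(s,u,v,12)[:2] for u,v in k],np.float32)
print('base',cv2.minAreaRect(w),cv2.boxPoints(cv2.minAreaRect(w)))
cv2.imwrite('pics/tops.png',cv2.resize(s['image'][160:232,220:275],None,fx=8,fy=8,interpolation=0))
E
python3 m.py
```

```text
top 245.9459686279297 173.55832290649414 14.342989921569824 14.90420913696289   knob z163 [608.8  55.1 163. ]
(5, 3, 15, 16)
scene 310.2201614379883 251.81835842132568 16.723363876342773 18.7675838470459   knob z163 [614.7  57.3 163. ]
(4, 3, 18, 19)
top plate ((529.1395263671875, -281.2662353515625), (40.02391052246094, 110.61488342285156), 68.6162109375)
scene plate ((530.6549682617188, -282.5494384765625), (41.06278610229492, 109.92314910888672), 68.50019836425781)
base ((613.7115478515625, 54.841064453125), (104.71321868896484, 200.10975646972656), 78.89241027832031) [[505.4444    22.741016]
 [701.8055   -15.810524]
 [721.9787    86.94112 ]
 [525.6176   125.49265 ]]
```

View pics/tops.png

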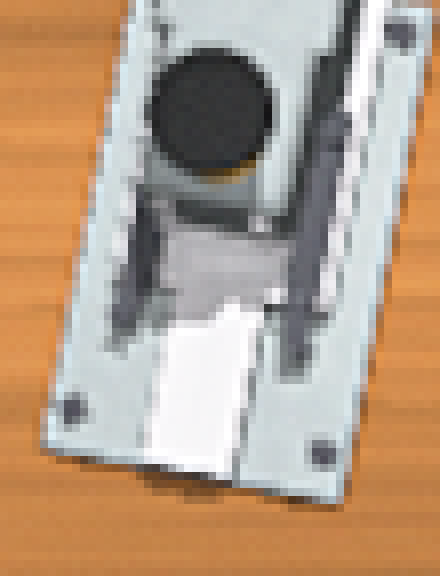

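```bash
cat > t.py <<'E'
import sys
from h import *
from scipy.spatial.transform import Rotation as Ro
def tgt(x,y,z,yaw_deg=None):
    o=ctrl.observe();R=Ro.from_rotvec(o['tcp_rot']).as_matrix();p=o['tcp_pos']
    d=R.T@(np.array([x,y,z])-p)
    sp=0
    if yaw_deg is not None: # wanted direction of the jaw axis, mod 180
        a=np.deg2rad(yaw_deg);w=R.T@np.array([np.cos(a),np.sin(a),0])
        sp=np.arctan2(w[2],w[1]); sp=(sp+np.pi/2)%np.pi-np.pi/2
    print('shift',d.round(2),'spin',round(float(sp),4),'| yjaw yaw',np.degrees(np.arctan2(R[1,1],R[0,1])).round(2),'xdir',R[:,0].round(3),'tcp',p.round(1),'gap',round(o['finger_gap'],1),'F',o['ft_force'].round(1),'t',round(o['time'],2))
if __name__=='__main__':
    a=[float(v) for v in sys.argv[1:]]; tgt(*a)
E
python3 t.py 560 260 256; python3 t.py 491.7 -266.9 150 68.6
```

```text
shift [ 2.7000e-01  2.9469e+02 -4.8643e+02] spin 0.0 | yjaw yaw -103.11 xdir [-0. -0. -1.] tcp [153.1 657.4 256.2] gap 85.5 F [-0.  -0.5 -0.4] t 0.45
shift [ 106.35  823.33 -539.44] spin 0.1447 | yjaw yaw -103.11 xdir [-0. -0. -1.] tcp [153.1 657.4 256.2] gap 85.5 F [-0.  -0.5 -0.4] t 0.45
```

>>> step_arm(increments="0 0 295 -486 0;0 0 295 -486 0;0 0 295 -486 0;0 0 295 -486 0;0 0 295 -486 0;0 0 295 -486 0;0 0 295 -486 0;0 0 295 -486 0;0 0 295 -486 0;0 0 295 -486 0;0 0 295 -486 0;0 0 295 -486 0;0 0 295 -486 0;0 10 823 -539 0.145;0 10 823 -539 0.145;0 10 823 -539 0.145;0 10 823 -539 0.145;0 10 823 -539 0.145;0 10 823 -539 0.145;0 10 823 -539 0.145")

```text
time: 2.12
tcp_pos: [513.6, -13.7, 251.4]
tcp_rot: [-2.018, 0.381, 2.016]
ft_force: [1.2, -1.0, -0.7]
finger_gap: 85.3
```

```bash
python3 t.py 491.7 -266.9 100 68.6
```

```text
shift [151.34 243.81 -71.85] spin 0.0001 | yjaw yaw -111.4 xdir [ 0.001  0.    -1.   ] tcp [513.6 -13.7 251.4] gap 85.3 F [ 1.2 -1.  -0.7] t 2.12
```

>>> step_arm(increments="0 0 244 -72 0;0 0 244 -72 0;0 0 244 -72 0;0 0 244 -72 0;0 0 244 -72 0;60 60 244 -72 0;90 151 244 -72 0;90 151 244 -72 0;90 151 244 -72 0;90 151 244 -72 0;90 151 244 -72 0")

```text
time: 3.03
tcp_pos: [490.7, -267.3, 99.2]
tcp_rot: [-2.013, 0.382, 2.021]
ft_force: [0.7, 0.2, 1.3]
finger_gap: 55.3
```

```bash
python3 t.py 491.7 -266.9 60 68.6
python3 - <<'E'
from h import *
for n in('top','scene'):
    s=snap(n); o=ctrl.observe(); u,v=proj(s,o['tcp_pos']-[0,0,25]).astype(int); print(n,u,v)
    cv2.imwrite(f'pics/{n}1.png',cv2.resize(s['image'][max(v-60,0):v+60,max(u-70,0):u+70],None,fx=5,fy=5,interpolation=2))
E
```

```text
shift [39.18 -0.78 -0.94] spin -0.0005 | yjaw yaw -111.43 xdir [-0.003  0.001 -1.   ] tcp [ 490.7 -267.3   99.2] gap 55.3 F [0.7 0.2 1.3] t 3.03
top 373 223
scene 214 181
```

View pics/scene1.png

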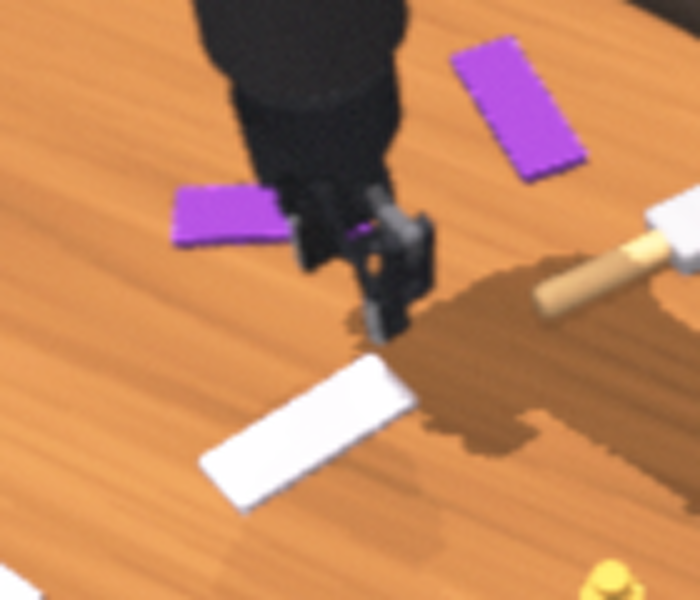

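The gripper is above the near end of the aluminium plate, with the jaws set across its width (plate at about (305,430) in the crop). I'll descend.

>>> step_arm(increments="90 30 -1 -1 0;90 60 -1 -1 0;90 66 -1 -1 0;90 68 -1 -1 0;90 70 -1 -1 0;90 70 -1 -1 0")

```text
time: 3.63
tcp_pos: [496.2, -266.9, 34.4]
tcp_rot: [-2.025, 0.38, 2.012]
ft_force: [-0.1, -0.8, -0.6]
finger_gap: 55.6
```

```bash
python3 t.py 491.7 -266.9 25 68.6
python3 - <<'E'
from h import *
for n in('top','scene'):
    s=snap(n); o=ctrl.observe(); u,v=proj(s,o['tcp_pos']-[0,0,25]).astype(int); print(n,u,v)
    cv2.imwrite(f'pics/{n}2.png',cv2.resize(s['image'][max(v-30,0):v+30,max(u-40,0):u+40],None,fx=9,fy=9,interpolation=2))
E
```

```text
shift [9.33 1.68 4.27] spin 0.0016 | yjaw yaw -111.31 xdir [ 0.006 -0.002 -1.   ] tcp [ 496.2 -266.9   34.4] gap 55.6 F [-0.1 -0.8 -0.6] t 3.63
top 369 224
scene 217 199
```

View pics/scene2.png

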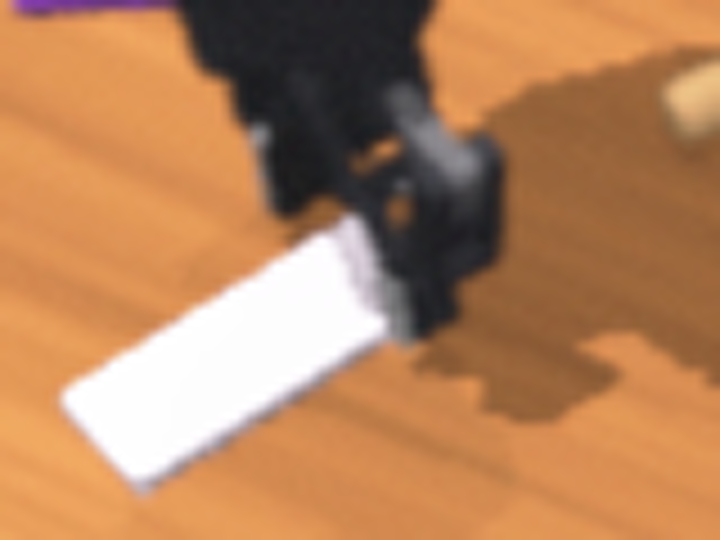

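>>> step_arm(increments="90 3 1.7 4.3 0.0016;90 6 1.7 4.3 0.0016;90 8 1.7 4.3 0.0016;90 8 1.7 4.3 0.0016;90 8 1.7 4.3 0.0016;90 8 1.7 4.3 0.0016")

```text
time: 4.23
tcp_pos: [491.4, -267.0, 26.1]
tcp_rot: [-2.023, 0.382, 2.011]
ft_force: [0.3, -0.6, -0.5]
finger_gap: 55.1
```

```bash
python3 t.py 491.7 -266.9 25 68.6
```

```text
shift [ 1.1  -0.2  -0.21] spin -0.0003 | yjaw yaw -111.41 xdir [ 0.006 -0.002 -1.   ] tcp [ 491.4 -267.    26.1] gap 55.1 F [ 0.3 -0.6 -0.5] t 4.23
```

>>> step_arm(increments="105 0 0 0 0;115 0 0 0 0;122 0 0 0 0;128 0 0 0 0;134 0 0 0 0;140 0 0 0 0;140 0 0 0 0;140 0 0 0 0")

```text
time: 4.9
tcp_pos: [491.5, -267.0, 26.3]
tcp_rot: [-2.024, 0.382, 2.011]
ft_force: [-1.2, 1.1, 3.9]
finger_gap: 38.9
```

```bash
python3 t.py 491.7 -266.9 25 68.6;  python3 - <<'E'
from h import *
for n in('top','scene'):
    s=snap(n); o=ctrl.observe(); u,v=proj(s,o['tcp_pos']-[0,0,25]).astype(int)
    cv2.imwrite(f'pics/{n}3.png',cv2.resize(s['image'][max(v-30,0):v+30,max(u-40,0):u+40],None,fx=9,fy=9,interpolation=2))
E
```

```text
shift [ 1.3  -0.15 -0.14] spin -0.0001 | yjaw yaw -111.41 xdir [ 0.006 -0.002 -1.   ] tcp [ 491.5 -267.    26.3] gap 38.9 F [-1.2  1.1  3.9] t 4.9
```

View pics/scene3.png

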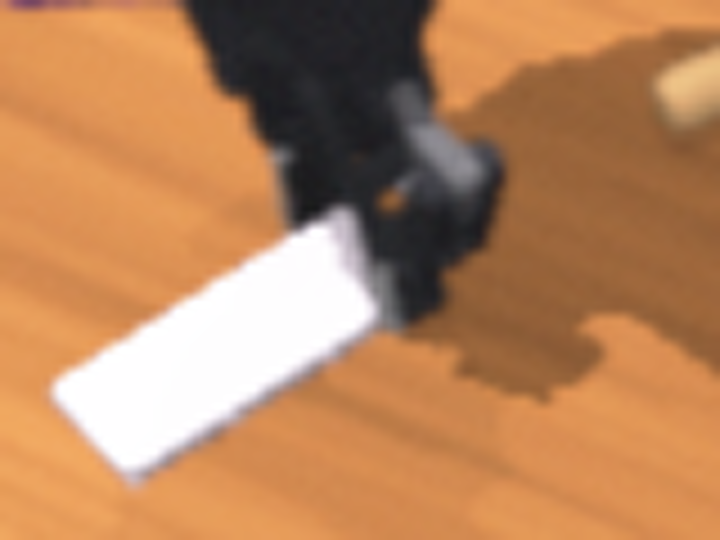

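>>> step_arm(increments="200 0 0 0 0;200 0 0 0 0;200 0 0 0 0;200 -10 0 0 0;200 -25 0 0 0;200 -40 0 0 0;200 -60 0 0 0;200 -75 0 0 0;200 -75 0 0 0;200 -75 0 0 0")

```text
time: 5.83
tcp_pos: [491.5, -266.9, 102.3]
tcp_rot: [-2.026, 0.382, 2.009]
ft_force: [-0.2, -0.6, -1.1]
finger_gap: 37.7
```

```bash
python3 t.py 435 89 100 78.9;  python3 - <<'E'
from h import *
for n in('top','scene'):
    s=snap(n); o=ctrl.observe(); u,v=proj(s,o['tcp_pos']-[0,0,25]).astype(int)
    cv2.imwrite(f'pics/{n}4.png',cv2.resize(s['image'][max(v-40,0):v+40,max(u-50,0):u+50],None,fx=7,fy=7,interpolation=2))
E
```

```text
shift [   1.25 -310.72  182.56] spin -0.1801 | yjaw yaw -111.42 xdir [ 0.008 -0.002 -1.   ] tcp [ 491.5 -266.9  102.3] gap 37.7 F [-0.2 -0.6 -1.1] t 5.83
```

View pics/scene4.png

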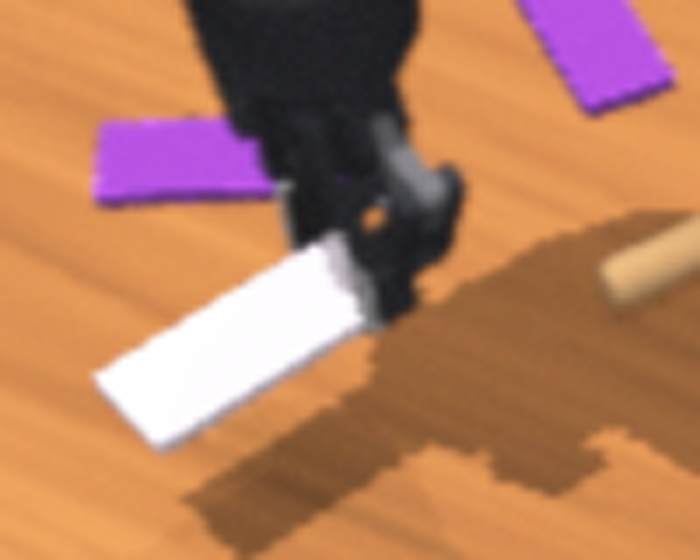

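View pics/top4.png

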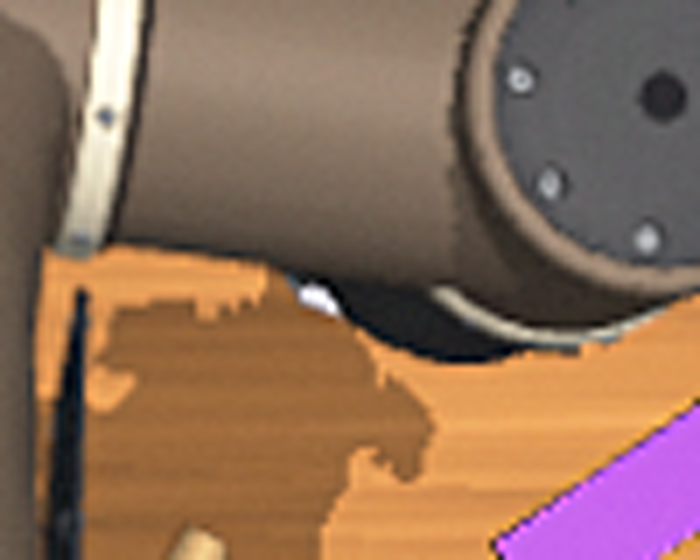

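The scene crop shows the plate held level and clear of the bench. The arm hides it in the top view. I'll move it in front of the press.

```bash
python3 t.py 445.8 87.6 102 78.9
```

```text
shift [  -1.83 -313.49  171.03] spin -0.1802 | yjaw yaw -111.43 xdir [ 0.005 -0.001 -1.   ] tcp [ 490.5 -266.7  100.8] gap 37.9 F [ 0.2 -0.7 -0.6] t 5.93
```

>>> step_arm(increments="200 -2 -35 19 -0.02;200 -2 -70 38 -0.04;200 -2 -105 57 -0.06;200 -2 -140 76 -0.08;200 -2 -175 95 -0.1;200 -2 -210 114 -0.12;200 -2 -245 133 -0.14;200 -2 -280 152 -0.16;200 -2 -300 163 -0.18;200 -2 -313 171 -0.18;200 -2 -313 171 -0.18;200 -2 -313 171 -0.18;200 -2 -313 171 -0.18;200 -2 -313 171 -0.18")

```text
time: 7.1
tcp_pos: [445.4, 86.3, 101.7]
tcp_rot: [-2.124, 0.209, 2.115]
ft_force: [0.5, 0.3, -0.3]
finger_gap: 37.7
```

```bash
python3 t.py 445.8 87.6 102 78.9;  python3 - <<'E'
from h import *
for n in('top','scene'):
    s=snap(n,n+'5.png')
    u,v=(310,255) if n=='scene' else (250,195)
    cv2.imwrite(f'pics/{n}5c.png',cv2.resize(s['image'][max(v-50,0):v+50,max(u-60,0):u+60],None,fx=6,fy=6,interpolation=2))
E
```

```text
shift [-0.29 -1.36 -0.17] spin -0.0012 | yjaw yaw -101.17 xdir [ 0.004 -0.002 -1.   ] tcp [445.4  86.3 101.7] gap 37.7 F [ 0.5  0.3 -0.3] t 7.1
```

View pics/scene5c.png

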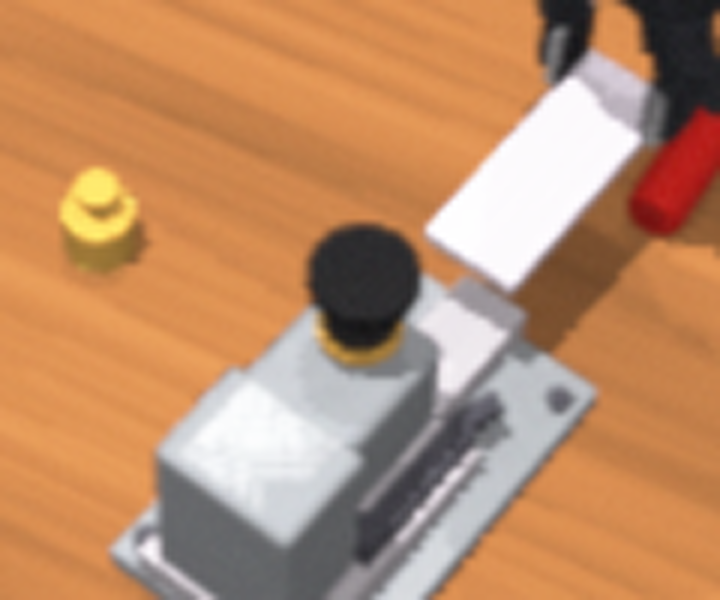

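View pics/top5.png

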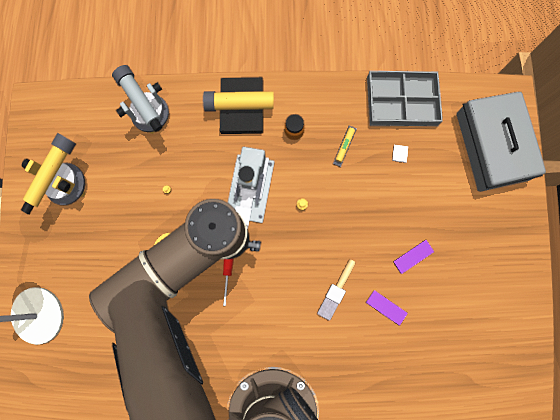

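```bash
cat > q.py <<'E'
from h import *
s=ctrl.snapshot('scene'); t=ctrl.snapshot('top')
s0=cv2.imread('pics/scene0.png')
# base corners by line fits in scene0
hsv=cv2.cvtColor(s0,cv2.COLOR_BGR2HSV)
m=(hsv[...,1]<75).astype(np.uint8);m[:225]=0;m[335:]=0;m[:,:262]=0;m[:,360:]=0
cs,_=cv2.findContours(m,0,1);k=max(cs,key=cv2.contourArea)[:,0].astype(float)
w=np.array([on(s,u,v,12)[:2] for u,v in k])
def edge(a,b,tol=3):
    a=np.array(a);b=np.array(b);d=(b-a)/np.linalg.norm(b-a);n=np.array([-d[1],d[0]])
    r=(w-a)@n;l=(w-a)@d;q=w[(abs(r)<tol)&(l>4)&(l<np.linalg.norm(b-a)-4)]
    vx,vy,x,y=cv2.fitLine(q.astype(np.float32),cv2.DIST_HUBER,0,.01,.01).ravel()
    return np.array([x,y]),np.array([vx,vy]),len(q),np.degrees(np.arctan2(vy,vx))
C=[on(s,u+.0,v+.0,12)[:2] for u,v in [(349.4,270.6),(304,324.6),(268.6,297)]]
print('corners',np.round(C,1))
e1=edge(C[0],C[1]);e2=edge(C[1],C[2]);print('right side',e1,'back',e2)
def inter(e,f):
    M=np.array([e[1],-f[1]]).T;x=np.linalg.solve(M,f[0]-e[0]);return e[0]+x[0]*e[1]
br=inter(e1,e2);d=e1[1]*np.sign(e1[1][0]);lft=np.array([-d[1],d[0]])
print('press origin from scene: ',br-80*d+52*lft,'yaw',np.degrees(np.arctan2(d[1],d[0])))
# screwdriver handle (top0)
t0=cv2.imread('pics/top0.png');h=cv2.cvtColor(t0,cv2.COLOR_BGR2HSV)
r=((h[...,0]<8)&(h[...,1]>200)&(h[...,2]>120)).astype(np.uint8);r[:,:200]=0;r[:,260:]=0
ys,xs=np.nonzero(r);print('handle px',xs.min(),xs.max(),ys.min(),ys.max(),on(t,xs[ys.argmin()],ys.min(),12),on(t,xs[ys.argmax()],ys.max(),12))
for name,uv in (('wbig',(302,204)),):print(name,on(t,*uv,20))
E
python3 q.py
```

```text
corners [[529.7 125.6]
 [700.2  92.3]
 [679.2  -8. ]]
right side (array([617.17377 , 107.830956], dtype=float32), array([ 0.9817439, -0.1902078], dtype=float32), 52, np.float32(-10.964911)) back (array([690.834   ,  42.751873], dtype=float32), array([0.19183603, 0.981427  ], dtype=float32), 33, np.float32(78.94004))
press origin from scene:  [631.75415 157.97305] yaw -10.964911
handle px 223 233 246 275 [443.64307888 120.41705567  12.        ] [366.03043935 123.02440321  12.        ]
wbig [554.11512393 -85.09206692  20.        ]
```

```bash
cat > pl.py <<'E'
# plate pose in scene: fit far end + sides. usage pl.py ztop
import sys
from h import *
zt=float(sys.argv[1]); O=np.array([float(sys.argv[2]),float(sys.argv[3])]) if len(sys.argv)>3 else np.array([612,55.9]); yaw=np.radians(-11.0)
s=ctrl.snapshot('scene');o=ctrl.observe()
hsv=cv2.cvtColor(s['image'],cv2.COLOR_BGR2HSV)
m=((hsv[...,1]<40)&(hsv[...,2]>205)).astype(np.uint8)
m[:,:330-50]=0
cs,_=cv2.findContours(m,0,1)
d=np.array([np.cos(yaw),np.sin(yaw)]);l=np.array([-d[1],d[0]])
for c in cs:
    if cv2.contourArea(c)<150: continue
    w=np.array([on(s,u,v,zt)[:2] for u,v in c[:,0].astype(float)])
    P=np.c_[(w-O)@d,(w-O)@l]
    print('area',cv2.contourArea(c),'px',c[:,0].mean(0),'x',P[:,0].min().round(1),P[:,0].max().round(1),'y',P[:,1].min().round(1),P[:,1].max().round(1))
    hx=P[:,0].max();
    for nm,q in(('left',P[(P[:,1]>P[:,1].mean()+10)&(P[:,0]<hx-8)]),('right',P[(P[:,1]<P[:,1].mean()-10)&(P[:,0]<hx-8)]),('end',P[P[:,0]>hx-5])):
        if len(q)<4: continue
        vx,vy,x,y=cv2.fitLine(q.astype(np.float32),cv2.DIST_HUBER,0,.01,.01).ravel()
        print('  ',nm,len(q),'pt',x.round(1),y.round(1),'ang',np.degrees(np.arctan2(vy,vx)).round(2))
tp=o['tcp_pos'][:2]-O;print('tcp in press',(tp@d).round(1),(tp@l).round(1),o['tcp_pos'][2].round(1),'F along d,l,z',(o['ft_force'][:2]@d).round(1),(o['ft_force'][:2]@l).round(1),o['ft_force'][2].round(1),'t',o['time'])
E
python3 pl.py 83.5
```

```text
area 304.5 px [544.94805195 377.8961039 ] x -134.7 -59.9 y 466.8 502.1
   left 18 pt -119.1 499.2 ang -4.81
   right 15 pt -82.7 470.8 ang -13.14
   end 6 pt -62.3 476.2 ang 56.72
area 500.5 px [294.74117647 275.98823529] x -13.7 62.0 y -40.2 15.8
   left 22 pt 28.0 11.6 ang 15.66
   right 31 pt 20.9 -35.0 ang -9.45
   end 20 pt 60.6 -8.5 ang -88.82
area 552.0 px [338.75641026 234.87179487] x -168.7 -72.1 y -22.8 18.3
   left 25 pt -122.9 17.2 ang 0.61
   right 27 pt -126.1 -21.4 ang -0.79
   end 16 pt -73.4 -5.8 ang 89.98
area 1436.0 px [542.92857143  38.79761905] x -1370.7 -1052.4 y -7.8 158.9
   left 59 pt -1191.3 116.5 ang 19.81
   right 84 pt -1218.9 23.1 ang 0.38
   end 6 pt -1055.3 89.1 ang -82.23
area 515.0 px [399.16025641  14.16666667] x -1159.2 -943.8 y -496.3 -280.7
   left 81 pt -1068.9 -335.1 ang 10.24
   right 51 pt -967.5 -448.3 ang -81.95
   end 8 pt -946.5 -469.4 ang -87.18
tcp in press -169.1 -1.6 102.1 F along d,l,z -0.5 0.6 -1.1 t 7.35
```

>>> step_arm(increments="200 0 -1.7 -11 0;200 0 -1.7 -22 0;200 0 -1.7 -22 0;200 10 -1.7 -22 0;200 20 -1.7 -22 0;200 30 -1.7 -22 0;200 38 -1.7 -22 0;200 38 -1.7 -22 0;200 38 -1.7 -22 0;200 38 -1.7 -22 0")

```text
time: 8.18
tcp_pos: [468.2, 84.0, 64.5]
tcp_rot: [-2.125, 0.208, 2.113]
ft_force: [0.3, 0.1, -1.0]
finger_gap: 37.5
```

```bash
python3 pl.py 46 | grep -A3 -e 'px \[3[2345]' -e tcp;  python3 t.py 445.8 87.6 102 79.0
python3 - <<'E'
from h import *
for n in('top','scene'):
    s=snap(n)
    u,v=(320,260) if n=='scene' else (250,195)
    cv2.imwrite(f'pics/{n}6c.png',cv2.resize(s['image'][max(v-40,0):v+40,max(u-50,0):u+50],None,fx=8,fy=7,interpolation=2))
E
```

```text
area 513.0 px [332.91891892 250.47297297] x -144.2 -50.3 y -20.7 20.1
   left 25 pt -99.5 19.1 ang 1.04
   right 28 pt -102.8 -19.3 ang 0.03
   end 8 pt -51.9 11.5 ang -88.05
--
tcp in press -146.5 0.2 64.7 F along d,l,z -0.5 -0.4 -0.3 t 8.2333
shift [-37.44   0.86  22.47] spin -0.003 | yjaw yaw -101.17 xdir [ 0.006 -0.001 -1.   ] tcp [468.2  84.1  64.7] gap 37.5 F [-0.5 -0.3 -0.3] t 8.23
```

View pics/scene6c.png

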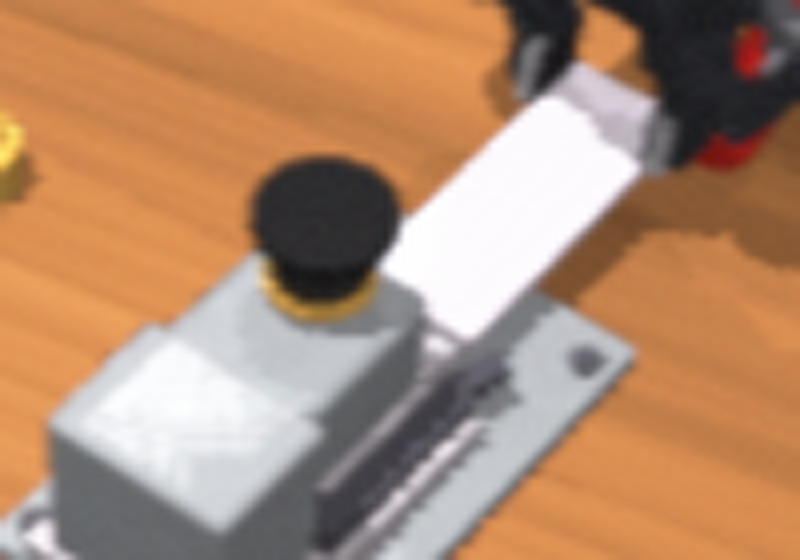

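The plate lines up with the guides: lateral error about 0.1 mm, yaw error under 0.5°, front end at the mouth. I'll lower it close to the tongue and start inserting.

>>> step_arm(increments="200 3 0 0 0;200 6 0 0 0;200 7 0 0 0;200 7 0 -3 0;200 7 0 -6 0;200 7 0 -9 0;200 7 0 -9 0;200 7 0 -9 0")

```text
time: 9.0
tcp_pos: [477.3, 82.3, 57.8]
tcp_rot: [-2.125, 0.208, 2.112]
ft_force: [-1.4, 0.2, -1.4]
finger_gap: 37.9
```

```bash
python3 pl.py 39.5 | grep -A3 -e 'px \[3[2345]' -e tcp
```

```text
area 461.0 px [331.20833333 253.61111111] x -135.7 -45.1 y -22.3 20.3
   left 23 pt -90.4 19.3 ang 0.61
   right 27 pt -98.2 -19.3 ang -0.99
   end 6 pt -47.0 13.1 ang 82.62
--
tcp in press -137.5 0.1 57.8 F along d,l,z 0.7 -0.9 -1.4 t 9.05
```

Centred, with no contact force. I'll carry on slowly, then lower it onto the bed.

>>> step_arm(increments="200 0 0 -2 0;200 0 0 -4 0;200 0 0 -6 0;200 0 0 -8 0;200 0 0 -10 0;200 0 0 -12 0;200 0 0 -12 0;200 0 0 -12 0")

```text
time: 9.72
tcp_pos: [488.9, 79.9, 57.8]
tcp_rot: [-2.125, 0.208, 2.112]
ft_force: [0.3, -0.6, -0.2]
finger_gap: 37.7
```

```bash
python3 pl.py 39.5 | grep -A3 -e 'px \[3[2345]' -e tcp
```

```text
area 388.5 px [330.04615385 255.21538462] x -124.1 -45.1 y -20.9 20.1
   left 20 pt -84.5 19.1 ang 0.5
   right 24 pt -92.2 -19.0 ang -0.79
   end 6 pt -47.0 13.1 ang 82.62
--
tcp in press -125.5 0.0 57.8 F along d,l,z 0.2 -0.9 -0.4 t 9.7667
```

>>> step_arm(increments="200 0 0 -3 0;200 0 0 -6 0;200 0 0 -9 0;200 0 0 -12 0;200 0 0 -15 0;200 0 0 -18 0;200 0 0 -18 0;200 0 0 -18 0")

```text
time: 10.43
tcp_pos: [506.6, 76.3, 57.8]
tcp_rot: [-2.125, 0.209, 2.113]
ft_force: [0.9, -0.1, -1.4]
finger_gap: 37.8
```

```bash
python3 pl.py 39.5 | grep -A3 -e 'px \[3[2345]' -e tcp
```

```text
area 151.5 px [322.30434783 296.90434783] x -57.0 86.3 y 38.9 55.8
   end 7 pt 83.7 52.5 ang -72.21
area 572.5 px [297.71028037 274.57009346] x -35.5 44.3 y -56.1 3.7
   left 32 pt -2.8 -2.5 ang 11.83
--
area 312.0 px [329.9625 253.9375] x -120.1 -45.1 y -22.3 19.8
   left 16 pt -74.2 18.8 ang 2.39
   right 27 pt -93.1 -17.3 ang -5.15
   end 6 pt -47.0 13.1 ang 82.62
--
tcp in press -107.6 -0.1 57.8 F along d,l,z 0.5 0.3 -1.5 t 10.4833
```

>>> step_arm(increments="200 0.5 0 0 0;200 1 0 0 0;200 1.3 0 0 0;200 1.3 0 0 0;200 1.3 0 0 0")

```text
time: 10.9
tcp_pos: [506.3, 76.2, 56.6]
tcp_rot: [-2.125, 0.208, 2.113]
ft_force: [-2.3, -0.5, 2.5]
finger_gap: 37.8
```

```bash
python3 pl.py 39.5 | grep -A3 -e 'px \[3[2345]' -e tcp
```

```text
area 282.5 px [327.92727273 257.76363636] x -105.1 -45.1 y -20.9 20.1
   left 15 pt -77.6 19.0 ang 2.07
   right 19 pt -81.2 -18.0 ang 0.35
   end 6 pt -47.0 13.1 ang 82.62
--
tcp in press -107.7 -0.2 56.6 F along d,l,z -1.4 0.4 2.1 t 10.95
```

>>> step_arm(increments="200 0 0 -3 0;200 0 0 -6 0;200 0 0 -9 0;200 0 0 -12 0;200 0 0 -15 0;200 0 0 -18 0;200 0 0 -18 0;200 0 0 -18 0")

```text
time: 11.62
tcp_pos: [524.3, 72.7, 56.7]
tcp_rot: [-2.125, 0.208, 2.112]
ft_force: [-0.0, -0.3, -0.5]
finger_gap: 37.4
```

```bash
python3 pl.py 38 | grep -A3 -e 'px \[3[2345]' -e tcp
```

```text
area 177.5 px [326.24770642 290.73394495] x -68.3 68.2 y 32.9 54.9
   right 8 pt -63.0 36.3 ang 2.68
   end 5 pt 66.8 50.3 ang 77.94
area 604.0 px [296.88043478 275.30434783] x -36.3 43.8 y -56.6 3.3
--
area 197.5 px [327.46268657 257.01492537] x -102.1 -45.9 y -19.9 19.7
   left 10 pt -69.3 18.4 ang 5.81
   right 20 pt -84.0 -16.0 ang -7.65
   end 6 pt -47.8 12.7 ang 82.62
--
tcp in press -89.5 -0.2 56.6 F along d,l,z -0.3 0.6 -0.9 t 11.6667
```

>>> step_arm(increments="200 0 0 -1.5 0;200 0 0 -3 0;200 0 0 -4.5 0;200 0 0 -6 0;200 0 0 -6 0;200 0 0 -6 0")

```text
time: 12.17
tcp_pos: [530.2, 71.6, 56.6]
tcp_rot: [-2.125, 0.209, 2.112]
ft_force: [-0.5, 0.4, -0.8]
finger_gap: 37.8
```

```bash
python3 pl.py 38 | grep -A3 -e 'px \[3[2345]' -e tcp;python3 - <<'E'
from h import *
for n in('top','scene'):
    s=snap(n)
    u,v=(320,260) if n=='scene' else (250,195)
    cv2.imwrite(f'pics/{n}7c.png',cv2.resize(s['image'][max(v-40,0):v+40,max(u-50,0):u+50],None,fx=8,fy=7,interpolation=2))
E
```

```text
area 187.5 px [326.53333333 290.61904762] x -66.2 68.2 y 32.4 54.9
   right 6 pt -59.5 35.7 ang -17.64
   end 5 pt 66.8 50.3 ang 77.94
area 605.5 px [296.93548387 275.35483871] x -36.3 44.2 y -56.6 3.2
--
area 162.0 px [326.609375 258.03125 ] x -96.1 -45.9 y -19.9 19.4
   left 9 pt -66.8 17.7 ang 12.65
   right 18 pt -80.0 -15.8 ang -8.79
   end 6 pt -47.8 12.7 ang 82.62
--
tcp in press -83.4 -0.3 56.7 F along d,l,z -0.0 0.0 -0.5 t 12.2167
```

View pics/scene7c.png

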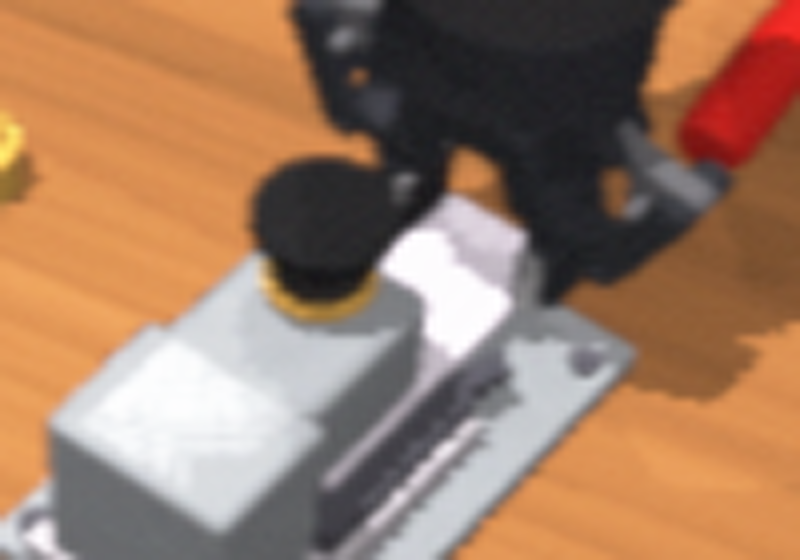

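>>> step_arm(increments="200 0 0 -0.5 0;200 0 0 -1 0;200 0 0 -1.5 0;200 0 0 -2 0;200 0 0 -2 0")

```text
time: 12.73
tcp_pos: [532.0, 71.2, 56.7]
tcp_rot: [-2.125, 0.208, 2.112]
ft_force: [-0.1, 0.1, 0.1]
finger_gap: 37.8
```

>>> step_arm(increments="200 0 0 -0.5 0;200 0 0 -1 0;200 0 0 -1.5 0;200 0 0 -1.5 0")

```text
time: 13.07
tcp_pos: [533.6, 70.9, 56.7]
tcp_rot: [-2.125, 0.208, 2.112]
ft_force: [-0.7, -0.0, -0.5]
finger_gap: 37.6
```

>>> step_arm(increments="200 0 0 -0.4 0;200 0 0 -0.8 0;200 0 0 -1 0;200 0 0 -1 0")

```text
time: 13.4
tcp_pos: [534.7, 70.7, 56.7]
tcp_rot: [-2.125, 0.208, 2.112]
ft_force: [-0.4, 0.7, 0.3]
finger_gap: 37.6
```

>>> step_arm(increments="200 0 0 -0.4 0;200 0 0 -0.8 0;200 0 0 -1 0;200 0 0 -1 0")

```text
time: 13.73
tcp_pos: [535.6, 70.5, 56.7]
tcp_rot: [-2.125, 0.209, 2.112]
ft_force: [-1.0, 1.0, 0.1]
finger_gap: 37.6
```

>>> step_arm(increments="200 0 0 -0.4 0;200 0 0 -0.8 0;200 0 0 -1 0;200 0 0 -1 0")

```text
time: 14.07
tcp_pos: [535.7, 70.4, 56.6]
tcp_rot: [-2.123, 0.209, 2.114]
ft_force: [-5.2, 3.8, 3.3]
finger_gap: 37.7
```

>>> step_arm(increments="200 0 0 -0.4 0;200 0 0 -0.8 0;200 0 0 -0.8 0")

```text
time: 14.32
tcp_pos: [535.7, 70.4, 56.6]
tcp_rot: [-2.122, 0.209, 2.115]
ft_force: [-6.3, 3.6, 3.4]
finger_gap: 37.5
```

A reaction of about 6–7 N at the expected depth means the plate is on the stop. I'll release it, go up and back, close the fingers, and confirm with a gentle push from behind.

>>> step_arm(increments="160 0 0 0 0;130 0 0 0 0;100 0 0 0 0;90 0 0 0 0;80 0 0 0 0;80 0 0 0 0;80 0 0 0 0")

```text
time: 14.9
tcp_pos: [535.8, 70.3, 56.6]
tcp_rot: [-2.122, 0.209, 2.115]
ft_force: [0.0, 0.0, -0.2]
finger_gap: 58.5
```

```bash
python3 pl.py 38 |grep tcp
```

```text
tcp in press -77.6 -0.4 56.6 F along d,l,z 0.2 -1.1 -0.4 t 14.95
```

>>> step_arm(increments="80 -10 0 0 0;80 -20 0 0 0;80 -30 0 0 0;80 -30 0 0 0;80 -30 0 20 0;120 -30 0 40 0;200 -30 0 40 0;255 -30 0 40 0;255 -30 0 40 0;255 -30 0 40 0;255 -30 0 40 0;255 -30 0 40 0;255 -30 0 40 0")

```text
time: 16.03
tcp_pos: [496.7, 78.0, 86.3]
tcp_rot: [-2.121, 0.21, 2.115]
ft_force: [0.8, 0.6, 0.3]
finger_gap: -0.0
```

```bash
python3 pl.py 38 | grep -A3 -e 'px \[3[2345]' -e tcp;python3 t.py 500 77 60 79.0;python3 - <<'E'
from h import *
for n in('top','scene'):
    s=snap(n)
    u,v=(320,260) if n=='scene' else (250,195)
    cv2.imwrite(f'pics/{n}8c.png',cv2.resize(s['image'][max(v-40,0):v+40,max(u-50,0):u+50],None,fx=8,fy=7,interpolation=2))
E
```

```text
area 221.0 px [326.94 259.22] x -92.4 -45.9 y -21.4 19.4
   left 13 pt -74.4 18.3 ang 3.13
   right 16 pt -75.5 -19.0 ang 5.75
   end 6 pt -47.8 12.7 ang 82.62
--
tcp in press -117.5 -0.3 86.3 F along d,l,z 0.8 -0.2 0.3 t 16.0833
shift [26.33  0.36 -3.42] spin -0.0047 | yjaw yaw -101.27 xdir [ 0.003 -0.001 -1.   ] tcp [496.6  78.1  86.3] gap -0.1 F [ 0.8 -0.3  0.3] t 16.08
```

View pics/scene8c.png

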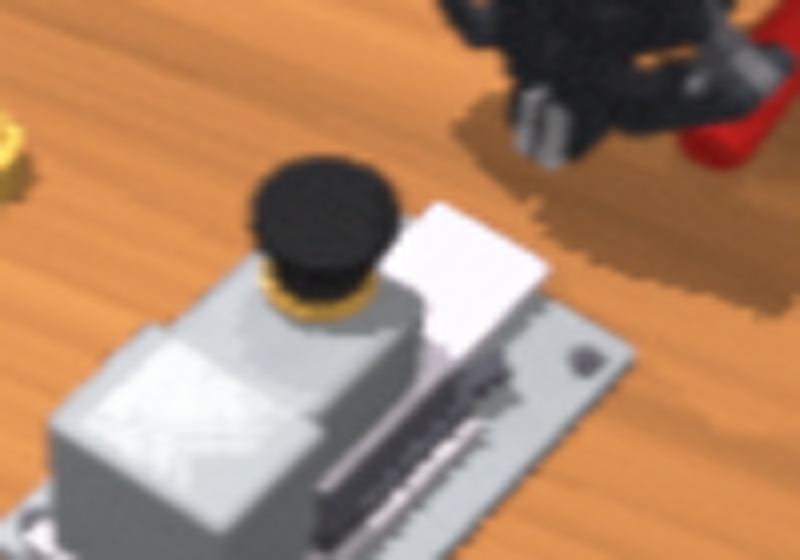

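The plate sits on the tongue between the guides. Its rear end is at about −91 mm in the scene frame (−90 expected). I'll push gently on the end with closed fingers.

>>> step_arm(increments="255 10 0 0 0;255 20 0 0 0;255 28 0 0 0;255 28 0 0 0;255 28 0 -4 0;255 28 0 -8 0;255 28 0 -11 0;255 28 0 -11 0;255 28 0 -11 0")

```text
time: 16.93
tcp_pos: [507.8, 75.9, 58.6]
tcp_rot: [-2.122, 0.21, 2.114]
ft_force: [0.3, 0.5, -1.4]
finger_gap: -0.0
```

>>> step_arm(increments="255 0 0 -0.5 0;255 0 0 -1 0;255 0 0 -1.5 0;255 0 0 -2 0;255 0 0 -2 0")

```text
time: 17.35
tcp_pos: [509.9, 75.5, 58.7]
tcp_rot: [-2.122, 0.21, 2.114]
ft_force: [-0.3, 0.4, 0.8]
finger_gap: -0.3
```

>>> step_arm(increments="255 0 0 -0.5 0;255 0 0 -1 0;255 0 0 -1.5 0;255 0 0 -1.5 0")

```text
time: 17.68
tcp_pos: [511.4, 75.3, 58.7]
tcp_rot: [-2.122, 0.209, 2.114]
ft_force: [-0.2, 0.2, 0.2]
finger_gap: -0.1
```

>>> step_arm(increments="255 0 0 -0.5 0;255 0 0 -1 0;255 0 0 -1 0")

```text
time: 17.93
tcp_pos: [511.8, 75.0, 58.6]
tcp_rot: [-2.121, 0.21, 2.115]
ft_force: [-3.7, 1.5, 1.0]
finger_gap: 0.4
```

>>> step_arm(increments="255 0 0 -0.5 0;255 0 0 -1 0;255 0 0 -1.5 0;255 0 0 -1.5 0")

```text
time: 18.27
tcp_pos: [512.0, 74.7, 58.4]
tcp_rot: [-2.118, 0.211, 2.118]
ft_force: [-8.3, 4.9, 6.5]
finger_gap: 0.0
```

>>> step_arm(increments="255 0 0 -0.5 0;255 0 0 -1 0;255 0 0 -1.8 0;255 0 0 -1.8 0")

```text
time: 18.6
tcp_pos: [512.0, 74.3, 58.0]
tcp_rot: [-2.115, 0.212, 2.121]
ft_force: [-10.9, 5.7, 7.2]
finger_gap: 0.0
```

The plate is firmly home: it took 11–12 N without moving. I'll back off, rise and go over the knob.

>>> step_arm(increments="255 0 0 4 0;255 0 0 10 0;255 0 0 14 0;255 -30 0 14 0;255 -60 0 14 0;255 -100 0 14 0;255 -140 0 14 0;255 -150 0 14 0;255 -150 0 14 0;255 -150 0 14 0")

```text
time: 19.43
tcp_pos: [498.9, 77.5, 209.0]
tcp_rot: [-2.117, 0.21, 2.118]
ft_force: [0.2, -0.3, -0.8]
finger_gap: -0.1
```

```bash
python3 t.py 610.8 55.8 208 79.0;python3 pl.py 38 | grep -A3 -e 'px \[3[2345]' -e tcp
```

```text
shift [   0.9    -0.8  -113.95] spin -0.0062 | yjaw yaw -101.35 xdir [-0.  0. -1.] tcp [498.9  77.5 209. ] gap -0.1 F [ 0.2 -0.3 -0.8] t 19.43
area 220.0 px [326.94 259.2 ] x -92.4 -46.6 y -21.4 19.4
   left 13 pt -74.4 18.3 ang 3.13
   right 16 pt -75.5 -19.0 ang 5.75
   end 7 pt -48.6 11.5 ang 78.12
--
tcp in press -115.6 -0.9 207.8 F along d,l,z 0.1 -0.3 0.2 t 19.4833
```

>>> step_arm(increments="255 0 -0.8 -30 0;255 0 -0.8 -60 0;255 0 -0.8 -90 0;255 0 -0.8 -114 0;255 0 -0.8 -114 0;255 0 -0.8 -114 0;255 0 -0.8 -114 0")

```text
time: 20.07
tcp_pos: [609.2, 55.1, 205.7]
tcp_rot: [-2.112, 0.214, 2.124]
ft_force: [0.1, -0.1, 0.1]
finger_gap: -0.3
```

```bash
python3 t.py 610.8 55.8 190 79.0;python3 - <<'E'
from h import *
for n in('scene',):
    s=snap(n)
    u,v=(320,260)
    cv2.imwrite(f'pics/{n}9c.png',cv2.resize(s['image'][max(v-40,0):v+40,max(u-50,0):u+50],None,fx=8,fy=7,interpolation=2))
E
```

```text
shift [15.73 -1.01 -1.48] spin -0.0069 | yjaw yaw -101.39 xdir [-0.006 -0.002 -1.   ] tcp [609.2  55.1 205.7] gap -0.3 F [ 0.1 -0.1  0.1] t 20.07
```

View pics/scene9c.png

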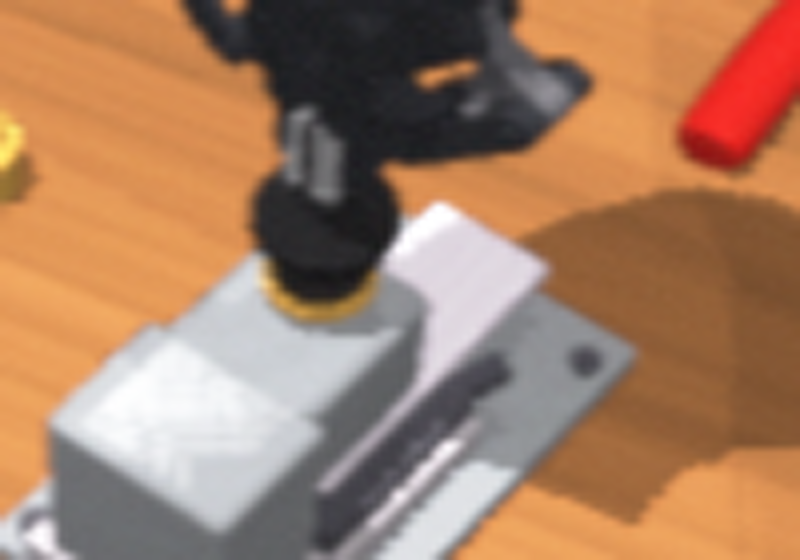

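>>> step_arm(increments="255 6 -1 -1.5 0;255 12 -1 -1.5 0;255 15 -1 -1.5 0;255 15 -1 -1.5 0;255 15 -1 -1.5 0")

```text
time: 20.53
tcp_pos: [610.5, 56.0, 191.2]
tcp_rot: [-2.113, 0.213, 2.124]
ft_force: [0.7, -0.3, 0.2]
finger_gap: -0.1
```

>>> step_arm(increments="255 0.7 0 0 0;255 1.4 0 0 0;255 2 0 0 0;255 2 0 0 0")

```text
time: 20.87
tcp_pos: [610.4, 56.1, 189.2]
tcp_rot: [-2.113, 0.213, 2.123]
ft_force: [0.1, 0.0, 0.9]
finger_gap: 0.2
```

>>> step_arm(increments="255 0.7 0 0 0;255 1.4 0 0 0;255 2 0 0 0;255 2 0 0 0")

```text
time: 21.2
tcp_pos: [610.5, 56.1, 187.6]
tcp_rot: [-2.114, 0.213, 2.123]
ft_force: [-0.2, 0.1, 4.3]
finger_gap: 0.2
```

>>> step_arm(increments="255 1 0 0 0;255 2 0 0 0;255 3 0 0 0;255 3 0 0 0")

```text
time: 21.53
tcp_pos: [610.5, 56.1, 184.6]
tcp_rot: [-2.114, 0.213, 2.123]
ft_force: [-2.1, 0.0, 4.8]
finger_gap: -0.1
```

>>> step_arm(increments="255 1 0 0 0;255 2 0 0 0;255 2 0 0 0;255 2 0 0 0")

```text
time: 21.87
tcp_pos: [610.5, 56.1, 182.8]
tcp_rot: [-2.114, 0.213, 2.123]
ft_force: [-2.0, 0.9, 5.2]
finger_gap: 0.1
```

>>> step_arm(increments="255 0.5 0 0 0;255 1 0 0 0;255 1 0 0 0")

```text
time: 22.12
tcp_pos: [610.5, 56.1, 181.9]
tcp_rot: [-2.114, 0.212, 2.123]
ft_force: [-2.4, 1.0, 6.1]
finger_gap: -0.0
```

>>> step_arm(increments="255 0.5 0 0 0;255 1 0 0 0;255 1 0 0 0")

```text
time: 22.37
tcp_pos: [610.5, 56.1, 181.1]
tcp_rot: [-2.114, 0.212, 2.123]
ft_force: [-2.1, 0.8, 6.3]
finger_gap: 0.0
```

>>> step_arm(increments="255 0.5 0 0 0;255 1 0 0 0;255 1 0 0 0")

```text
time: 22.62
tcp_pos: [610.5, 56.0, 180.5]
tcp_rot: [-2.115, 0.212, 2.122]
ft_force: [-2.9, 0.2, 6.7]
finger_gap: 0.1
```

>>> step_arm(increments="255 0.5 0 0 0;255 1 0 0 0;255 1 0 0 0")

```text
time: 22.87
tcp_pos: [610.5, 56.1, 180.4]
tcp_rot: [-2.115, 0.212, 2.122]
ft_force: [-5.1, 0.5, 10.1]
finger_gap: 0.2
```

The stop is felt at TCP z ≈ 180.4: the force jumped with almost no travel. I'll press a little more and hold.

>>> step_arm(increments="255 0.5 0 0 0;255 1 0 0 0;255 1.2 0 0 0;255 1.2 0 0 0")

```text
time: 23.2
tcp_pos: [610.5, 56.1, 180.3]
tcp_rot: [-2.116, 0.211, 2.122]
ft_force: [-5.6, 0.5, 11.6]
finger_gap: 0.2
```

>>> step_arm(increments="255 0.5 0 0 0;255 1 0 0 0;255 1.5 0 0 0;255 1.7 0 0 0;255 1.7 0 0 0;255 1.7 0 0 0;255 1.7 0 0 0;255 1.7 0 0 0")

```text
time: 23.87
tcp_pos: [610.5, 56.0, 180.1]
tcp_rot: [-2.117, 0.211, 2.121]
ft_force: [-6.2, 1.0, 14.3]
finger_gap: -0.2
```

>>> step_arm(increments="255 1.6 0 0 0;255 1.6 0 0 0;255 1.6 0 0 0;255 1.6 0 0 0")

```text
time: 24.2
tcp_pos: [610.5, 56.1, 180.1]
tcp_rot: [-2.119, 0.21, 2.12]
ft_force: [-7.0, 1.2, 14.7]
finger_gap: -0.3
```

>>> step_arm(increments="255 -1 0 0 0;255 -3 0 0 0;255 -6 0 0 0;255 -10 0 0 0;255 -15 0 0 0;255 -25 0 0 0;255 -40 0 0 0;255 -50 0 0 0;255 -50 0 30 0;255 -50 0 60 0;255 -50 0 90 0;255 -50 0 120 0;255 -50 0 120 0;255 -50 0 120 0;255 -50 0 120 0")

```text
time: 25.45
tcp_pos: [493.3, 79.8, 231.1]
tcp_rot: [-2.12, 0.209, 2.119]
ft_force: [-0.5, 0.1, 0.2]
finger_gap: -0.1
```

```bash
python3 pl.py 38 | grep -A3 -e 'px \[3[2345]' -e tcp;python3 - <<'E'
from h import *
for n in('top','scene'):
    s=snap(n,n+'10.png')
    u,v=(320,260) if n=='scene' else (250,190)
    cv2.imwrite(f'pics/{n}10c.png',cv2.resize(s['image'][max(v-40,0):v+40,max(u-50,0):u+50],None,fx=8,fy=7,interpolation=2))
s0=cv2.imread('pics/scene0.png');d=cv2.absdiff(s0,s['image'])
# knob shift vs start
t=s0[240:256,298:326];r=cv2.matchTemplate(s['image'][230:270,290:335],t,cv2.TM_CCOEFF_NORMED);print(cv2.minMaxLoc(r),'expect (8,10)')
E
```

```text
area 219.0 px [326.94 259.18] x -92.4 -46.6 y -21.4 19.4
   left 13 pt -74.4 18.3 ang 3.13
   right 16 pt -75.5 -19.0 ang 5.58
   end 7 pt -48.6 11.5 ang 78.12
tcp in press -120.8 0.8 230.7 F along d,l,z -0.0 0.7 0.1 t 25.5
(-0.16770410537719727, 0.9594836831092834, (0, 22), (8, 10)) expect (8,10)
```

View pics/scene10.png

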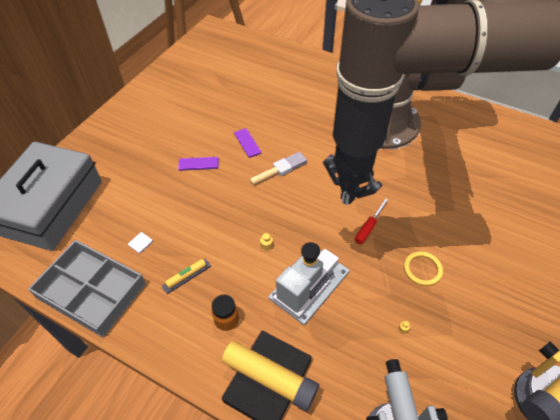

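View pics/scene10c.png

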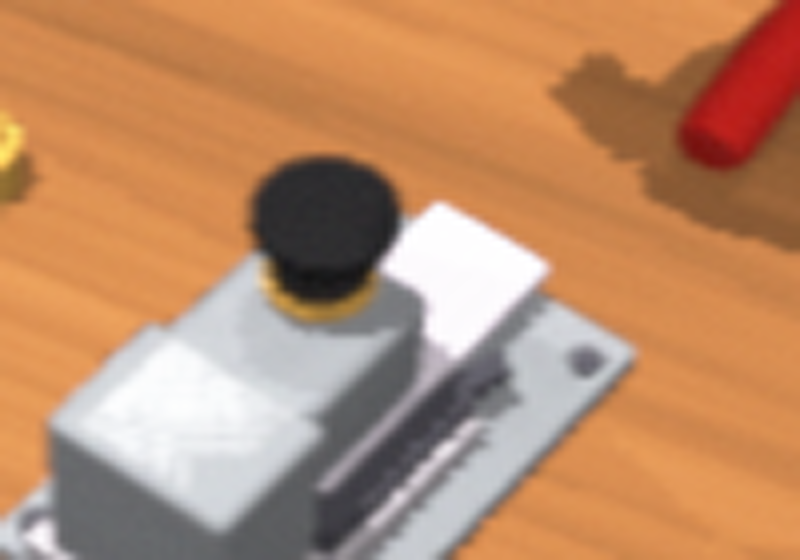

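The knob is back at its starting pixel, the plate hasn't moved, the bystanders are in place and the arm is clear. I'll hand the job in.

```bash
python3 -c "
from workcell import ctrl
print(ctrl.finish_job())"
```

```text
the job is handed in; nothing more can be done
None
```

I slid the aluminium plate into the press until it met the end stop, pressed the plunger onto its stop nut, and let it spring back. I handed the job in at about 25.5 s; no verdict was reported.

- **Plate:** It stopped at the expected depth with about 7 N. After I released it, a push from behind reached about 12 N in the plane without moving it.
- **Plunger:** The stop came after roughly 8 mm of travel. I held it for about a second at up to 14–15 N total, which I estimate as about 7 N on the nut after taking off the spring.
- **Last pictures:** The knob was back at its starting pixel, the plate had not moved since the push, and the bystanders looked undisturbed. The arm was clear, with no force on it.
- **Disagreements:** The two cameras differed by about 3 mm on the press's position along the insertion direction, so I relied on the felt contact with the stop. In the scene view the plate's rear end then read about 1 mm short of the home position. While pressing, I also felt a sideways force of up to 7 N on the knob.

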